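Show a helper where the small lid goes

TASK

The canisters have just been washed and a helper is going to put their lids back on: show the helper where the smaller of the two loose lids goes. With the fingers pointing down, point at that lid, the fingertips two to five centimetres above the middle of its knob, and stay there for two full seconds; then point in the same way at the middle of the open mouth of the canister that it fits, again for two full seconds, and finish still pointing there. Touch and move nothing, and do not point at any other lid or canister on the way.

Things in the scene. Friction and masses are not known exactly. Their poses are not given: they have to be found in the camera images.
- small_lid: The smaller loose lid, lying right side up on the draining board: oak disc 84 mm across and 12 mm thick over a dark gasket plug 10 mm high, with a round oak knob 24 mm across and 20 mm high in the middle; 42 mm high in all, 90 g, loose. Origin: centre of its underside; z up.
- small_lid_knob (a point): Centre of the top of the small lid's knob, 42 mm above the lid's underside (56 mm above the counter).
- large_lid: The larger loose lid, of the same make, beside the small one on the draining board (either order, centres about 160 mm apart): disc 124 mm across, knob 32 mm across, 42 mm high in all, 160 g, loose. Origin: centre of its underside; z up. Not to be pointed at.
- large_lid_knob (a point): Centre of the top of the large lid's knob, 56 mm above the counter.
- small_canister: The smaller open canister, the one that the small lid fits: white ceramic, 84 mm across outside, 76 mm inside, 100 mm high, empty and without a lid, loose (0.4 kg). It stands in a row with the other two canisters beyond the draining board, in any order. Origin: centre of its underside, on the counter; z up.
- small_canister_mouth (a point): Centre of the small canister's mouth, level with its rim, 100 mm above the counter.
- large_canister: The larger open canister, which the large lid fits: white ceramic, 124 mm across, 130 mm high, empty and without a lid, loose (0.75 kg). Origin: centre of its underside. Not to be pointed at.
- large_canister_mouth (a point): Centre of the large canister's mouth, level with its rim, 130 mm above the counter.
- closed_canister: The third canister of the set, with its oak lid already on: 104 mm across, 137 mm high to the top of its knob, loose (0.7 kg). Origin: centre of its underside. Not to be pointed at.
- closed_canister_knob (a point): Centre of the top of the closed canister's knob, 137 mm above the counter.
- draining_board: Slatted wooden draining board fixed on the counter in front of the robot, 340 mm long (its y axis), 150 mm wide (x), 14 mm high. Origin: centre of its underside.
- soap_bottle: Bystander: amber bottle with a black pump head, 64 mm across, 176 mm high, standing on the left. Origin: centre of its underside. Loose.
- plant: Bystander: grass plant in a white pot 80 mm across, 70 mm high, about 170 mm with its leaves, far left. Origin: centre of its underside. Loose.
- spoon: Bystander: steel spoon 170 mm long lying on the counter on the right. Origin: centre of its underside. Loose.
Not all that is in view belongs to the job. Leave any blue or pink look-alike of the small_lid alone.

How it is judged (in metres and radians):
On the way, in this order (a step that is already met when the one before it is completed fails the run):
1. the robot points down at the small lid from just above its knob for two seconds (horizontal distance between the grasp point and small_lid_knob below 0.025 m and z of the grasp point in the frame of small_lid_knob between 0.018 and 0.08 m and angle between the grasp point's own z axis and vertical above 2.35 rad), for 2 s.
2. then it points down at the mouth of the small canister from just above for two seconds (horizontal distance between the grasp point and small_canister_mouth below 0.025 m and z of the grasp point in the frame of small_canister_mouth between 0.018 and 0.08 m and angle between the grasp point's own z axis and vertical above 2.35 rad), for 2 s.
At the end, for the whole second after the job is handed in: The robot is still pointing down (within 45 degrees) at the small canister: the tool point (TCP, 19 mm behind the fingertips) within 25 mm of the mouth's centre sideways and 18 to 80 mm above the rim; the lids, canisters, bottle, plant and spoon are within 10 mm of where they started and upright (all of step 2 and distance of each of small_lid, large_lid, small_canister, large_canister, closed_canister, soap_bottle, plant, spoon from where it was at the start of the episode below 0.01 m and angle between each of small_canister, large_canister, closed_canister, small_lid, large_lid's own z axis and vertical below 0.1 rad); the robot touches nothing.
It fails at once if the robot touches something (over 0.5 N) (contact force between any of the arm, the fingers and anything else above 0.5 N).
It fails at once if a lid, a canister or a bystander is pushed, lifted or carried more than 10 mm (distance of any of small_lid, large_lid, small_canister, large_canister, closed_canister, soap_bottle, plant, spoon from where it was at the start of the episode above 0.01 m).
It fails at once if the robot points at another lid or canister: its tool point within 20 mm sideways of the middle of it and less than 60 mm above it ((horizontal distance between the grasp point and large_lid_knob below 0.02 m and z of the grasp point in the frame of large_lid_knob below 0.06 m) or (horizontal distance between the grasp point and large_canister_mouth below 0.02 m and z of the grasp point in the frame of large_canister_mouth below 0.06 m) or (horizontal distance between the grasp point and closed_canister_knob below 0.02 m and z of the grasp point in the frame of closed_canister_knob below 0.06 m)).
It also fails if it takes over 45 s, if anything falls off the work surface, if the arm or the gripper's body presses on something with over 40 N, if the wrist force passes 120 N, or if a joint passes its speed limit or range.

ROBOT

A 6-joint arm with a two-finger parallel gripper is mounted at the origin on the work surface. World frame = base frame: x ahead of the robot, y to its left, z up, the work surface at z = 0. Lengths are in mm, angles in rad, forces in N, time in s.
With the tool pointing down it reaches from about 300 to 750 mm from the base axis. Payload 8.5 kg.
Tool frame: the origin (TCP) lies between the finger pads, 19 mm behind the fingertips; this is the grasp point; z points along the fingers, y is the line along which they close (so a half turn about z gives the same grasp; the last joint's range is limited). The gripper opens to 88 mm and grips with 3 to 60 N. Pads are 18 mm wide; open, the fingers measure 123 mm over their backs; the gripper's body (75 mm by 187 mm) begins 45 mm behind the grasp point.
Start: joints at [-1.497, 0.381, 1.297, -0, 1.464, -0.215], TCP at [156.636, -527.206, 257.448] pointing down, gripper open.
Joint ranges: [-3.11, 3.11], [-0.89, 2.33], [0.22, 2.48], [-1.42, 4.56], [0.17, 2.85], [-2.88, 2.88]. Speed limits (rad/s): [2.39, 2.39, 3.14, 3.14, 3.14, 3.14].

INTERFACE

Orientations are given as [roll, pitch, yaw] about the fixed x, y, z axes, in that order (R = Rz(yaw) Ry(pitch) Rx(roll)).
In Python, from rig import ctrl, read_camera, camera_params, workorder gives the robot as it stands.
- The arm moves only by the tool step_arm, never from a script. Its argument "targets" is a list of rows, each a list of 2 entries, a list of its own where there are three numbers: the shift along the tool's x, y, z normalised to -1 to 1, where 1 is 0.03 m, then the turn about the tool's z normalised to -1 to 1, where 1 is 0.15 rad. A call has 1 to 20 rows; each row shifts and turns the commanded pose from where the row before left it, along the tool's axes as they then stand; what a row does not reach is not made up. A row lasts 1/10 s, in which the tool goes at most 50 mm and 8.59 degrees, less where a joint would pass 70% of its speed; a pose out of reach is approached as far as the arm can. A call with a number of a shift or a turn outside -1 to 1 is refused whole. A call with a gripper value outside its range is refused whole. "hand" is the closure, from -1 (fully open) to 1 (shut), set as the call begins (left out, the last holds). The fingers move at their own pace and stop on an object; "grip_force" is the grip in N (left out, the last holds). Time passes only in rows, so rows that do not move let the fingers close. It gives the time, the measured TCP pose, the force, the opening and the grip force at its end, in the units of the state.
- ctrl.sense(): the state, without advancing time (a new reading comes with each control period).
- read_camera(name): name is "scene" or "top" or "wrist"; returns the picture (420x560x3 uint8, blue, green, red); there is no depth.
- camera_params(name): a dict with "K" (3x3 intrinsics, pixels), "distortion" ([k1, k2, p1, p2, k3] as OpenCV has them; the pictures are not rectified), "pose" (4x4, takes a point from camera to world coordinates); the wrist camera has in their place "mount" (4x4, takes a point from camera to tool coordinates, whose origin is the TCP and whose axes are the flange's). Camera axes: x right, y down, z forward; pixel columns grow to the right and rows downward; lengths in mm; the calibration is good to about 2 mm. A picture is of the moment at which its call begins: read the wrist's pose just before it. camera_params takes no time and is no camera call.
- workorder.finish_job(): hands the job in; it is judged then, once.
The state is a dict: "time": time; "joints": joint angles; "dq": joint speeds; "effort": joint torques, N m; "tool_pos": TCP position; "eef_rot": TCP orientation; "force": force on the tool from outside, world axes, zero at the start; "wrist_torque": the same for the moment, N m; "finger_gap": finger opening in mm; "finger_force": force on a finger pad.
Only numpy, scipy, OpenCV 4.12 (cv2) and the standard library are available. Lean on these libraries where they do the work, as an engineer would, in place of code of your own. Each camera call takes 0.05 s, during which the arm holds its last target. There are 200 camera calls.

## Working session

There is one attempt and no reset: what is moved stays moved. The work goes in short steps, Python scripts to look and compute and a tool call to move; the robot and the scene stay as the last step left them, time stands still between calls to the robot, and variables do not carry over. Pictures are saved under pics/ and viewed, at most 10 in all, crops included, and the job is handed in when it is done.

Besides the shell and the picture viewer there is one more tool, called after "Request:" as name(argument=value, ...), one argument or row to a line, values as JSON. step_arm: Moves the arm, as the interface text tells. Its arguments: {"type":"object","properties":{"targets":{"type":"array"},"hand":{"type":"number"},"grip_force":{"type":"number"}},"required":["targets"]}

```bash
mkdir -p pics
python3 - <<'E'
from rig import ctrl, read_camera, camera_params
import cv2,numpy as np
for n in("top","scene"):
    cv2.imwrite(f"pics/{n}0.png",read_camera(n)); p=camera_params(n); print(n,np.round(p["K"],1).tolist(),p["distortion"],np.round(p["pose"],3).tolist())
s=ctrl.sense();print(s["time"],s["tool_pos"],s["eef_rot"])
E
```

```text
top [[501.0, 0.0, 278.9], [0.0, 501.0, 203.6], [0.0, 0.0, 1.0]] [-0.0706406  0.         0.         0.         0.       ] [[-0.027, -0.993, 0.117, 332.282], [-1.0, 0.029, 0.009, -27.375], [-0.012, -0.117, -0.993, 1641.039], [0.0, 0.0, 0.0, 1.0]]
scene [[404.5, 0.0, 287.6], [0.0, 404.5, 207.0], [0.0, 0.0, 1.0]] [-0.04491562  0.          0.          0.          0.        ] [[0.741, 0.41, -0.532, 1096.145], [0.671, -0.447, 0.591, -639.023], [0.004, -0.795, -0.606, 779.873], [0.0, 0.0, 0.0, 1.0]]
0.1 [ 156.61884585 -527.00515558  256.91077213] [-3.14034838e+00 -2.51210146e-04  2.88772547e-01]
```

View pics/top0.png

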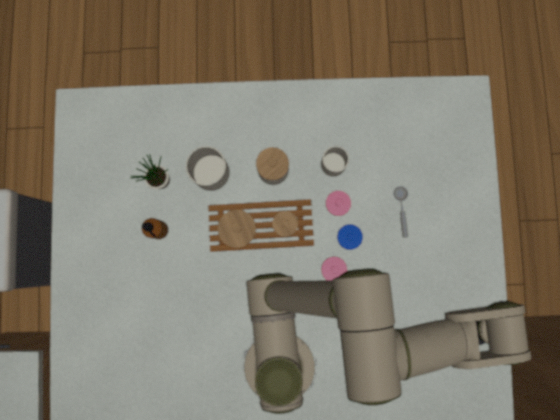

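View pics/scene0.png

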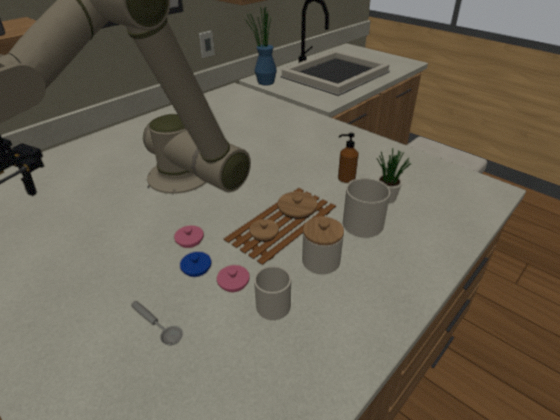

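Top view candidates for the small lid:
- Oak lid at (285,224), the smaller of the two on the board, so this is my choice.
- Oak lid at (237,228), the large one.
- Lid on the closed canister at (272,164).
- Pink lids at (338,203) and (334,268), and a blue one at (350,237). These are look-alikes.

The small canister is at (334,162) and the large one at (209,170). I'll check the choice in a close crop.

Run:
```python
import cv2,numpy as np
a=cv2.imread("pics/top0.png");b=cv2.imread("pics/scene0.png")
c1=cv2.resize(a[140:260,195:365],None,fx=4.7,fy=4.7,interpolation=cv2.INTER_CUBIC)[:,:]
c2=cv2.resize(b[210:325,225:385],None,fx=5,fy=5,interpolation=cv2.INTER_CUBIC)
cv2.imwrite("pics/c1.png",cv2.convertScaleAbs(c1,alpha=1.4));cv2.imwrite("pics/c2.png",cv2.convertScaleAbs(c2,alpha=1.4));print(c1.shape,c2.shape)
```

```text
(564, 799, 3) (575, 800, 3)
```

View pics/c1.png

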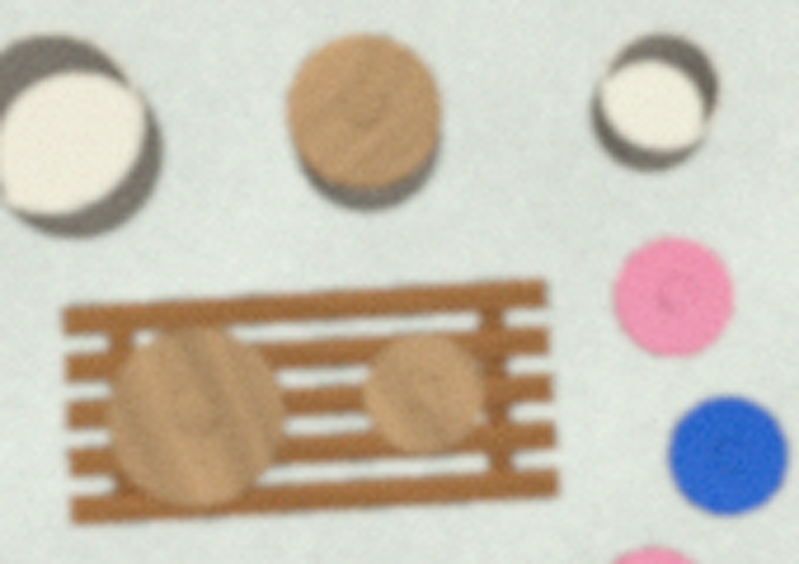

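View pics/c2.png

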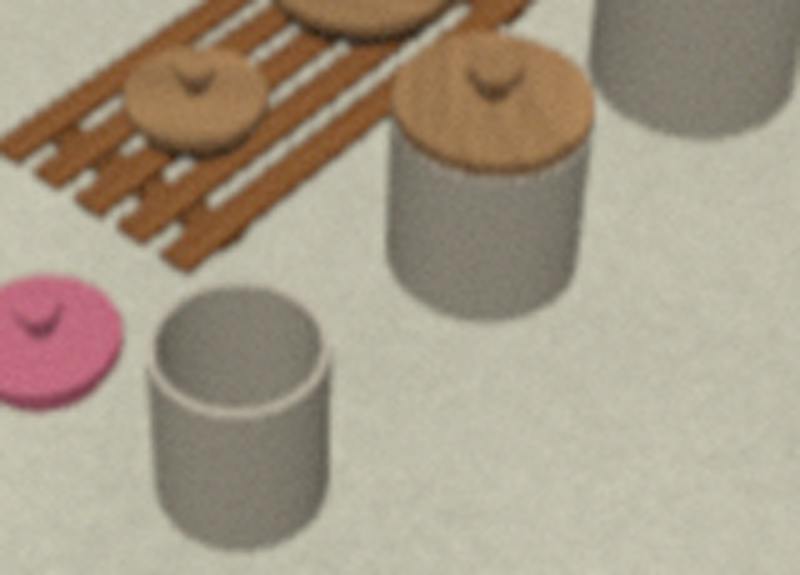

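The crop confirms the choice. The small oak lid is at about (285.4,223.6) in top and (264.2,228.4) in scene (disc), with its knob top at (263.8,224). The small canister's rim centre is at about (335.4,159.4) in top and (272.8,280.2) in scene.

```bash
cat > h.py <<'E'
from rig import ctrl, read_camera, camera_params
import cv2,numpy as np
def ray(n,uv):
    p=camera_params(n);T=np.array(p["pose"])
    q=cv2.undistortPoints(np.array([[uv]],float),np.array(p["K"]),np.array(p["distortion"]))[0,0]
    return T[:3,3],T[:3,:3]@[q[0],q[1],1]
def plane(n,uv,z):
    o,d=ray(n,uv);return np.round(o+d*(z-o[2])/d[2],1)
E
python3 - <<'E'
from h import *
print("lid",plane("top",(285.4,223.6),36),plane("scene",(264.2,228.4),36),plane("top",(195+430/4.7,140+380/4.7),56),plane("scene",(263.8,224),56))
print("mouth",plane("top",(335.4,159.4),100),plane("scene",(272.8,280.2),100))
print("large lid",plane("top",(236.9,227.9),36),"closed",plane("top",(272.4,163.6),117),plane("scene",(225+492/5,210+102/5),117))
print("large can",plane("top",(209.5,168),130), "blue", plane("top",(350,237),22))
E
```

```text
lid [456.5 -32.   36. ] [461.9 -32.9  36. ] [463.6 -35.7  56. ] [464.8 -36.5  56. ]
mouth [ 648.4 -194.1  100. ] [ 657.1 -199.3  100. ]
large lid [447.1 124.1  36. ] closed [637.4   3.1 117. ] [646.2  -4.  117. ]
large can [626.9 196.4 130. ] blue [ 408.3 -239.3   22. ]
```

Request:
step_arm(
  targets=[
    [[0.36,-0.32,0],0],
    [[0.72,-0.64,0],0],
    [[0.72,-0.64,0],0],
    [[0.72,-0.64,0],0],
    [[0.72,-0.64,0],0],
    [[0.72,-0.64,0],0],
    [[0.72,-0.64,0],0],
    [[0.72,-0.64,0],0],
    [[0.72,-0.64,0],0],
    [[0.72,-0.64,0],0],
    [[0.72,-0.64,0],0],
    [[0.72,-0.64,0],0],
    [[0.72,-0.64,0],0],
    [[0.72,-0.64,0],0],
    [[0.72,-0.64,0],0],
    [[0.72,-0.64,0],0],
    [[0.72,-0.64,0],0],
    [[0.36,-0.32,0],0],
    [[0,0,0],0],
    [[0,0,0],0],
  ],
  hand=0.5,
)

```text
time: 2.1
tool_pos: [415.2, -109.4, 257.4]
eef_rot: [-3.141, 0.0, 0.29]
force: [0.0, 0.6, 0.0]
finger_gap: 21.9
finger_force: 0.0
```

Run:
```python
from h import *
s=ctrl.sense();print(s["time"],s["tool_pos"],s["eef_rot"],s["joints"])
cv2.imwrite("pics/w1.png",read_camera("wrist"))
```

```text
2.1 [ 415.20100983 -109.42970379  257.36270159] [-3.14148015e+00  3.52572359e-04  2.89671228e-01] [-5.34782581e-01  1.68105691e-01  1.60347020e+00 -1.86196977e-04
  1.37033874e+00  7.46379642e-01]
```

View pics/w1.png

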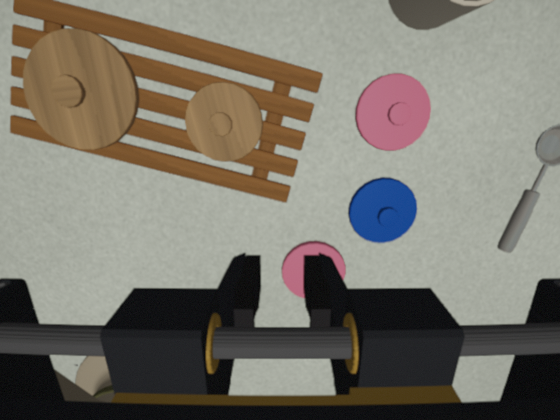

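The wrist view shows the small lid's knob top at about (221,124), the large lid's knob at (67,91), and the blue and pink lids to the right and below.

```bash
cat >> h.py <<'E'
from scipy.spatial.transform import Rotation as Ro
def wplane(s,uv,z):
    p=camera_params("wrist");T=np.eye(4);T[:3,:3]=Ro.from_euler("xyz",s["eef_rot"]).as_matrix();T[:3,3]=s["tool_pos"]
    T=T@np.array(p["mount"])
    q=cv2.undistortPoints(np.array([[uv]],float),np.array(p["K"]),np.array(p["distortion"]))[0,0]
    o=T[:3,3];d=T[:3,:3]@[q[0],q[1],1];return np.round(o+d*(z-o[2])/d[2],1)
def go(s,P):
    return np.round(Ro.from_euler("xyz",s["eef_rot"]).as_matrix().T@(np.array(P)-s["tool_pos"])/30,2)
E
python3 - <<'E'
from h import *
s=ctrl.sense()
k=wplane(s,(221,124),56);print(k,wplane(s,(224,122),36)); print(go(s,[k[0],k[1],104]))
E
```

```text
[456.9 -34.1  56. ] [457.5 -33.5  36. ]
[ 2.05 -2.02  5.11]
```

Request:
step_arm(
  targets=[
    [[0.5,-0.5,0],0],
    [[0.55,-0.5,0],0],
    [[0.55,-0.5,0],0],
    [[0.5,-0.5,0],0],
    [[0,0,0.4],0],
    [[0,0,0.7],0],
    [[0,0,0.7],0],
    [[0,0,0.7],0],
    [[0,0,0.7],0],
    [[0,0,0.7],0],
    [[0,0,0.6],0],
    [[0,0,0.4],0],
    [[0,0,0.2],0],
    [[0,0,0],0],
    [[0,0,0],0],
  ],
)

```text
time: 3.65
tool_pos: [459.1, -34.7, 104.9]
eef_rot: [3.141, -0.001, 0.288]
force: [0.0, 0.1, 0.7]
finger_gap: 22.0
finger_force: 0.0
```

Run:
```python
from h import *
s=ctrl.sense();print(s["time"],s["tool_pos"],go(s,[652,-197,250]))
cv2.imwrite("pics/w2.png",read_camera("wrist"))
```

```text
3.65 [459.12770104 -34.6925078  104.9437264 ] [ 4.63  7.02 -4.83]
```

View pics/w2.png

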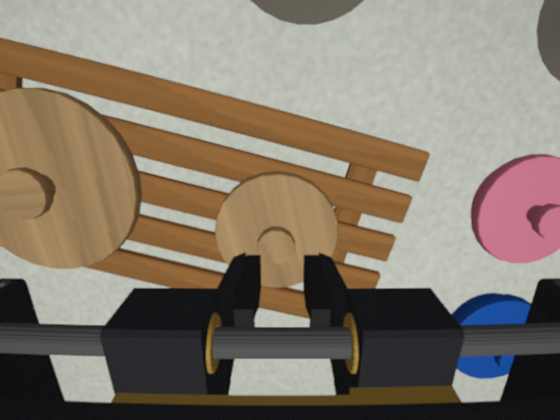

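The knob, at (276,240), sits centred between the fingers. The tool point is 49 mm above it, which puts the fingertips at 30 mm. I'll hold here, then rise and go part of the way to the canister.

Request:
step_arm(
  targets=[
    [[0,0,0],0],
    [[0,0,0],0],
    [[0,0,0],0],
    [[0,0,0],0],
    [[0,0,0],0],
    [[0,0,0],0],
    [[0,0,0],0],
    [[0,0,0],0],
    [[0,0,0],0],
    [[0,0,0],0],
    [[0,0,0],0],
    [[0,0,0],0],
    [[0,0,0],0],
    [[0,0,0],0],
    [[0,0,0],0],
    [[0,0,0],0],
    [[0,0,0],0],
    [[0,0,0],0],
    [[0,0,0],0],
    [[0,0,0],0],
  ],
)

```text
time: 5.7
tool_pos: [459.0, -34.3, 104.4]
eef_rot: [-3.142, 0.0, 0.289]
force: [0.5, 0.4, -0.1]
finger_gap: 22.0
finger_force: 0.0
```

Request:
step_arm(
  targets=[
    [[0,0,0],0],
    [[0,0,0],0],
    [[0,0,0],0],
    [[0,0,0],0],
    [[0,0,0],0],
    [[0,0,0],0],
    [[0,0,0],0],
    [[0,0,-0.4],0],
    [[0,0,-0.7],0],
    [[0,0,-0.8],0],
    [[0,0,-0.8],0],
    [[0,0,-0.8],0],
    [[0,0,-0.7],0],
    [[0,0,-0.5],0],
    [[0,0,-0.3],0],
  ],
)

```text
time: 7.2
tool_pos: [459.1, -34.3, 255.6]
eef_rot: [3.141, -0.001, 0.289]
force: [-0.5, 0.5, 0.0]
finger_gap: 22.3
finger_force: 0.0
```

Request:
step_arm(
  targets=[
    [[0.1,0.4,0],0],
    [[0.2,0.7,0],0],
    [[0.2,0.8,0],0],
    [[0.2,0.8,0],0],
    [[0.2,0.8,0],0],
    [[0.2,0.8,0],0],
    [[0.2,0.8,0],0],
    [[0.1,0.8,0],0],
    [[0.1,0.7,0],0],
    [[0.1,0.4,0],0],
    [[0,0,0],0],
    [[0,0,0],0],
  ],
)

```text
time: 8.4
tool_pos: [564.6, -222.1, 253.3]
eef_rot: [-3.14, 0.001, 0.288]
force: [-1.0, 0.6, 0.1]
finger_gap: 21.7
finger_force: 0.0
```

Run:
```python
from h import *
s=ctrl.sense();print(s["time"],s["tool_pos"],go(s,[652,-197,250]))
cv2.imwrite("pics/w3.png",read_camera("wrist"))
```

```text
8.4 [ 564.55995405 -222.08613457  253.30873347] [3.03 0.03 0.11]
```

View pics/w3.png

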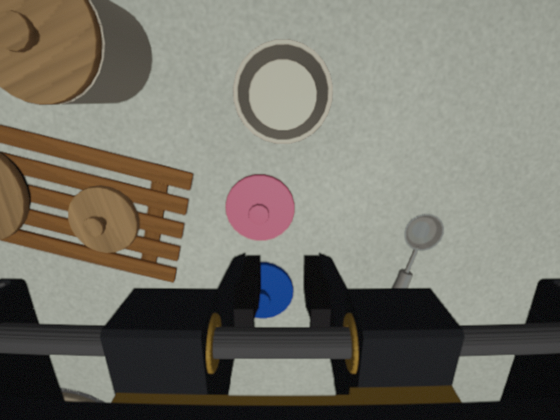

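The small canister's mouth shows as a rim ellipse centred at about (282.5,91), spanning columns 234–331 and rows 39–143.

Run:
```python
from h import *
s=ctrl.sense()
k=wplane(s,(282.5,91),100);print(k); print(go(s,[k[0],k[1],150]))
```

```text
[ 652.5 -196.4  100. ]
[3.05 0.03 3.45]
```

Request:
step_arm(
  targets=[
    [[0.4,0,0],0],
    [[0.7,0,0],0],
    [[0.8,0,0],0],
    [[0.7,0,0],0],
    [[0.4,0,0],0],
    [[0,0,0.3],0],
    [[0,0,0.6],0],
    [[0,0,0.7],0],
    [[0,0,0.7],0],
    [[0,0,0.6],0],
    [[0,0,0.4],0],
    [[0,0,0.1],0],
    [[0,0,0],0],
    [[0,0,0],0],
  ],
)

```text
time: 9.85
tool_pos: [651.3, -196.4, 153.4]
eef_rot: [3.14, -0.001, 0.289]
force: [0.2, -0.6, 0.0]
finger_gap: 21.9
finger_force: 0.0
```

Run:
```python
from h import *
s=ctrl.sense();print(s["time"],s["tool_pos"],go(s,[652,-197,150]))
cv2.imwrite("pics/w4.png",read_camera("wrist"))
```

```text
9.85 [ 651.34304625 -196.39860215  153.42324068] [0.02 0.03 0.11]
```

View pics/w4.png

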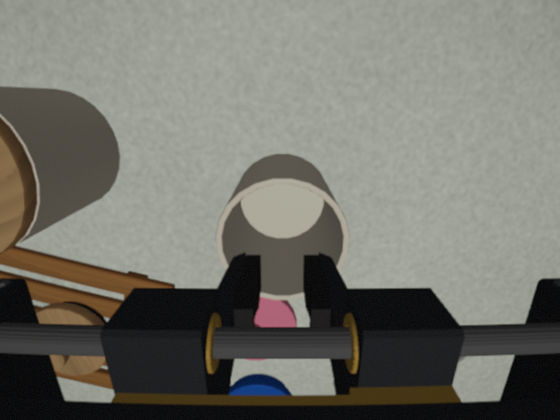

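The rim is centred at about (282,239) beneath the fingers, the same place the knob appeared. I'll hold here and hand in.

Request:
step_arm(
  targets=[
    [[0,0,0],0],
    [[0,0,0],0],
    [[0,0,0],0],
    [[0,0,0],0],
    [[0,0,0],0],
    [[0,0,0],0],
    [[0,0,0],0],
    [[0,0,0],0],
    [[0,0,0],0],
    [[0,0,0],0],
    [[0,0,0],0],
    [[0,0,0],0],
    [[0,0,0],0],
    [[0,0,0],0],
    [[0,0,0],0],
    [[0,0,0],0],
    [[0,0,0],0],
    [[0,0,0],0],
    [[0,0,0],0],
    [[0,0,0],0],
  ],
)

```text
time: 11.9
tool_pos: [651.1, -196.3, 152.4]
eef_rot: [-3.142, -0.0, 0.289]
force: [0.4, 0.6, -0.6]
finger_gap: 22.3
finger_force: 0.0
```

Request:
step_arm(
  targets=[
    [[0,0,0],0],
    [[0,0,0],0],
    [[0,0,0],0],
    [[0,0,0],0],
    [[0,0,0],0],
    [[0,0,0],0],
    [[0,0,0],0],
    [[0,0,0],0],
  ],
)

```text
time: 12.7
tool_pos: [651.1, -196.3, 152.4]
eef_rot: [-3.142, 0.0, 0.289]
force: [0.7, -0.0, 1.4]
finger_gap: 21.9
finger_force: 0.0
```

```bash
python3 -c "
from rig import workorder
print(workorder.finish_job())"
```

```text
the job is handed in; nothing more can be done
None
```

I pointed at the small lid's knob and then at the small canister's mouth, held each for over two seconds, and handed the job in still pointing at the mouth at about 13 s; no contact showed in the readings, and the hand-in returned no verdict.

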